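# Check the hooded tipping sorter: hinge holds, tray tips

### The arm

A 6-joint arm with a two-finger parallel gripper is mounted at the origin on a cart in front of the work surface, level with it; the furniture and walls round the work are solid. World frame = base frame: x ahead of the robot, y to its left, z up, the work surface at z = 0. Lengths are in m, angles in rad, forces in N, time in s.
With the tool pointing down it reaches from about 0.35 to 0.775 m from the base axis. Payload 7.3 kg.
Tool frame: the origin (TCP) lies at the very end of the fingers, on their centre line; the grasp point (between the pads) lies 19 mm behind it; z points along the fingers, y is the line along which they close (so a half turn about z gives the same grasp; the last joint's range is limited). The gripper opens to 92 mm and grips with 3 to 60 N. Pads are 19 mm wide; open, the fingers measure 130 mm over their backs; the gripper's body (75 mm by 190 mm) begins 47 mm behind the grasp point.
Start: joints at [1.033, 0.342, 1.524, -0, 1.275, -0.146], TCP at [0.2, 0.485, 0.227] pointing down, gripper open.
Joint ranges: [-2.53, 2.53], [-0.77, 2.02], [0.04, 2.7], [-1, 4.14], [0.28, 2.66], [-3.11, 3.11]. Speed limits (rad/s): [2.57, 2.57, 3.14, 3.14, 3.14, 3.14].

### API

Orientations are given as [roll, pitch, yaw] about the fixed x, y, z axes, in that order (R = Rz(yaw) Ry(pitch) Rx(roll)).
In Python, from cell import robot gives the robot as it stands. The module is installed in compiled form; this text tells all that it offers.
- The arm moves only by the tool arm_command, never from a script. Its argument "moves" is a list of rows, each a list of 3 entries, a list of its own where there are three numbers: the shift along the tool's x, y, z in m, then the turn, a rotation vector about the tool's x, y, z in rad, then the finger opening in m, from 0 to 0.0918. In form: [[[dx, dy, dz], [ax, ay, az], claw], ...]. A call has exactly 5 rows; each row is the pose to reach, as a shift and turn from the pose commanded when the call began, along the tool's axes at that moment; what a row does not reach only later rows make up. A row lasts 1/10 s, in which the tool goes at most 50 mm and 8.59 degrees, less where a joint would pass 70% of its speed; a pose out of reach is approached as far as the arm can. A call with a gripper value outside its range is refused whole. The fingers move at their own pace and stop on an object; "squeeze" is the grip in N (left out, the last holds). Time passes only in rows, so rows that repeat a pose let the fingers close, or fill a call up. It gives the time, the measured TCP pose, the force, the opening and the grip force at its end, in the units of the state.
- robot.observe(): the state, without advancing time (a new reading comes with each control period).
- robot.read_camera(name): name is "side" or "top"; returns the picture (480x640x3 uint8, red, green, blue); there is no depth.
- robot.camera_model(name): a dict with "fx", "fy", "cx", "cy" (pixels), "k1" (the pictures are not rectified: a ray, as slopes to the right and down, at radius r is drawn at 1 + k1 r^2 times it, then the intrinsics apply), "R" (3x3) and "t" (3): a world point X has camera coordinates R X + t. Camera axes: x right, y down, z forward; pixel columns grow to the right and rows downward; lengths in m; the calibration is good to about 2 mm. A picture is of the moment at which its call begins. camera_model takes no time and is no camera call.
- robot.hand_in(): hands the job in; it is judged then, once.
The state is a dict: "time": time; "qpos": joint angles; "qvel": joint speeds; "joint_efforts": joint torques, N m; "tool_pos": TCP position; "tool_rot": TCP orientation; "contact_force": force on the tool from outside, world axes, zero at the start; "torque": the same for the moment, N m; "opening": finger opening in m; "grip_force": force on a finger pad.
Only numpy, scipy, OpenCV 4.12 (cv2) and the standard library are available. Lean on these libraries where they do the work, as an engineer would, in place of code of your own. Each camera call takes 0.05 s, during which the arm holds its last target. There are 200 camera calls.

### The job

Check the white tipping sorter: lift its yellow hood lid by the black tab to about 55 degrees open, let go, and see for a good second that its friction hinge holds it there. Then reach in under the raised lid and set the brass check weight gently and upright on the green pad, so that its weight tips the tray down toward the outlet at the back, and leave weight and lid like that without disturbing the loose things around.

Things in the scene. Friction and masses are not known exactly. Their poses are not given: they have to be found in the camera images.
- sorter: White sheet-metal housing on 34 mm feet, fixed to the deck, 180 (x) x 190 (y) x 114 mm (z, with feet), walls 5 mm, open at the top under the lid. Origin: centre of its underside, on the deck; x points from its front (toward the robot) to its back, z up; may be turned about z. Upper edges above the deck: low front wall 64 mm, side walls 114 mm. Inside width 180 mm. It carries the lid and the tray.
- hood_lid (a joint): Flat yellow lid, 187 mm from hinge to front edge, 188 mm wide, 5 mm thick, 0.25 kg. Angle in rad: 0 = closed and level; grows as the front edge rises; 1.75 = stop; 55 degrees = 0.96. The friction hinge takes about 0.3 to 0.9 N m to turn (about 4 N upward at the tab) and holds the lid at any angle at which it is left. Starts closed or slightly ajar.
- hood_lid_hinge (a point): Point on the lid's hinge line, in the middle of its width: 90 mm behind and 119 mm above the sorter's origin. Its frame turns with the lid: -x runs from the hinge to the lid's front edge, y along the hinge (parallel to the sorter's y).
- tab (a point): Grasp centre of the black tab, an upright fin in the middle of the lid's front edge: 12 mm thick along the sorter's y, 24 mm high, standing out 46 mm ahead of the edge. The point lies 217 mm from the hinge line along the lid (30 mm ahead of the edge) and 4 mm above the lid's mid-plane. Nothing stands within 50 mm of either side of the tab at its height.
- rocker (a joint): Tilting steel tray inside the sorter, 103 (x) x 110 mm (y), pivoting about a line along the sorter's y, 55 mm ahead of and 70 mm above the sorter's origin. Angle in rad: 0 = level, held so by a counterweight; grows as its rear end goes down; 0.28 = fully tipped against its stop. About 0.5 N on the green pad tips it. Lip 6 mm high at the rear end, rims 5 mm along the sides.
- pad (a point): Centre of the green pad (52 mm in diameter) on the upper face of the tray, 35 mm behind its pivot; with the tray level 76 mm above the deck and 110 mm ahead of the lid's hinge line. z out of the tray. With the lid at 55 degrees a tool held vertical over the pad would hit the lid; one tilted 25 to 40 degrees, its fingers pointing down and toward the sorter's back, clears it.
- weight_knob (a point): Grasp centre of the brass check weight's knob, 47 mm above its flat base. The weight (about 0.22 kg) is 63 mm high: base 42 mm in diameter and 18 mm high, then a neck, then a round upright knob 24 mm in diameter from 30 to 61 mm above the base. It starts upright on the deck, to the robot's right. z is its own axis, upward.
- weight_base (a point): Centre of the underside of the check weight; z is its own axis, upward.
- sample_can: Loose bystander: white drinks can, 66 mm in diameter, 122 mm high, in a ring at the right side; origin at the centre of its underside.
- date_stamp: Loose bystander: hand stamp with a black foot 34 x 34 mm and a red knob, 70 mm high; origin at the centre of its underside.
- pipe_clamp: Loose bystander: steel ring clamp lying flat, 64 x 86 x 16 mm; origin at the centre of its underside.
- screwdriver: Loose bystander: screwdriver with an orange handle lying flat, 196 mm long, 26 mm thick; origin at the centre of its underside.
Mind the look-alikes: they are no part of the job. Of the things that look like the part that bears weight_knob, the largest one is meant.

How it is judged:
On the way:
1. the lid has been raised to 45 to 65 degrees, let go, and stays there for a second with nothing touching it (value of joint hood_lid between 0.785 and 1.135 rad and velocity of joint hood_lid between -0.05 and 0.05 rad/s and contact force between sorter and anything else below 0.05 N), for 1 s.
At the end, for the whole second after the job is handed in: The lid stands open at 45 to 65 degrees, the tray is tipped fully back (over 0.24 rad) with the check weight standing flat on it, its base centre within 20 mm of the pad's centre, and all is released and at rest (value of joint hood_lid between 0.785 and 1.135 rad and value of joint rocker above 0.24 rad and distance between weight_base and pad below 0.02 m and angle between the z axis of weight_base and the z axis of pad, either way round below 0.1 rad and angle between weight_base's own z axis and vertical below 0.5 rad); the robot touches nothing.
It fails at once if the weight is dropped or pressed hard onto the tray (over 25 N) (contact force between check_weight and sorter above 25 N).
It fails at once if a loose bystander is moved by more than 30 mm (distance of any of sample_can, date_stamp, pipe_clamp, screwdriver from where it was at the start of the episode above 0.03 m).
It also fails if it takes over 69 s, if anything falls off the work surface, if the arm or the gripper's body presses on something with over 40 N, if the wrist force passes 120 N, or if a joint passes its speed limit or range.

## Working session

There is one attempt and no reset: what is moved stays moved. The work goes in short steps, Python scripts to look and compute and a tool call to move; the robot and the scene stay as the last step left them, time stands still between calls to the robot, and variables do not carry over. Pictures are saved under pics/ and viewed, at most 12 in all, crops included, and the job is handed in when it is done.

Besides the shell and the picture viewer there is one more tool, called after "Request:" as name(argument=value, ...), one argument or row to a line, values as JSON. arm_command: Moves the arm, as the interface text tells. Its arguments: {"type":"object","properties":{"moves":{"type":"array"},"squeeze":{"type":"number"}},"required":["moves"]}

```bash
mkdir -p pics
python3 - <<'E'
from cell import robot
import cv2
for n in("side","top"):
    cv2.imwrite(f"pics/{n}0.png",robot.read_camera(n)[:,:,::-1]); print(robot.camera_model(n))
s=robot.observe();print(s["time"],s["tool_pos"],s["tool_rot"],s["opening"])
E
```

```text
{'fx': 546.3341316877857, 'fy': 546.3341316877857, 'cx': 319.3399800800801, 'cy': 251.2806935657586, 'k1': 0.014150556287657616, 'R': array([[ 0.9178228 , -0.39673376,  0.01426965],
       [-0.2280924 , -0.5564175 , -0.79898274],
       [ 0.32492331,  0.73006978, -0.60118462]]), 't': array([-0.52824672,  0.15297228,  0.79236339])}
{'fx': 527.2751997212224, 'fy': 527.2751997212224, 'cx': 318.52143331175074, 'cy': 240.26937906977514, 'k1': -0.06936505905801411, 'R': array([[ 0.01094456, -0.99988151, -0.01082506],
       [-0.98912315, -0.0092375 , -0.14679942],
       [ 0.14668203,  0.01231397, -0.98910705]]), 't': array([-0.07622248,  0.54266938,  0.99022923])}
0.1 [0.20027113 0.48489359 0.22611098] [-3.14017962e+00 -1.89760418e-04  2.74979963e+00] 0.09165629681938364
```

View pics/side0.png

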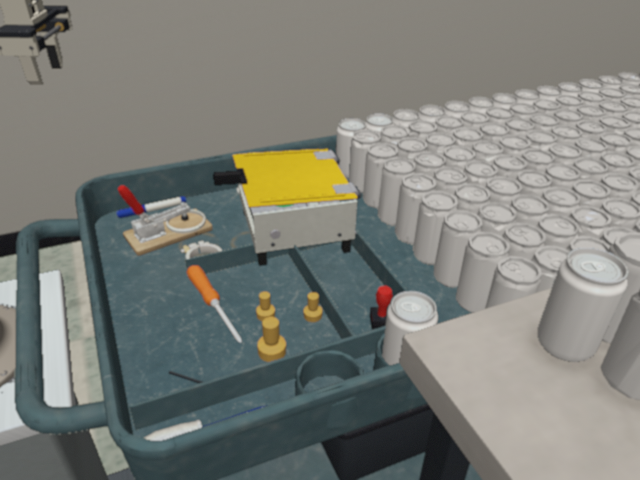

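View pics/top0.png

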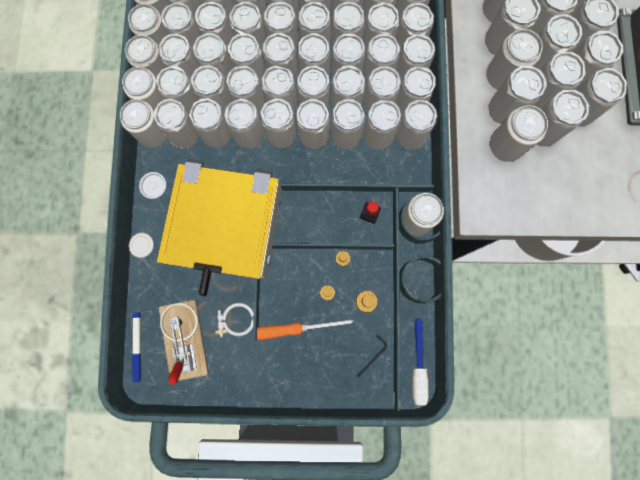

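Brass candidates, as top / side pixels: (343,258) / (313,306), (327,293) / (265,305) and (367,301) / (271,340). The last looks largest in both views, so I choose it. The lid is closed or nearly so. The tab runs about (207,268)-(204,293) in the top view.

```bash
cat > h.py <<'E'
from cell import robot
import cv2, numpy as np
from scipy.spatial.transform import Rotation as Ro
M={n:robot.camera_model(n) for n in("side","top")}
def proj(n,X):
    m=M[n];c=m["R"]@np.array(X,float)+m["t"];a=c[:2]/c[2];a=a*(1+m["k1"]*(a@a))
    return np.array([m["fx"]*a[0]+m["cx"],m["fy"]*a[1]+m["cy"]])
def ray(n,p):
    m=M[n];d=np.array([(p[0]-m["cx"])/m["fx"],(p[1]-m["cy"])/m["fy"]]);a=d.copy()
    for _ in range(10):a=d/(1+m["k1"]*(a@a))
    return -m["R"].T@m["t"], m["R"].T@np.array([a[0],a[1],1])
def plane(n,p,z):
    o,d=ray(n,p);return o+d*(z-o[2])/d[2]
def tri(ps,pt):
    o,d=ray("side",ps);q,e=ray("top",pt)
    s=np.linalg.lstsq(np.c_[d,-e],q-o,rcond=None)[0]
    a,b=o+d*s[0],q+e*s[1];return (a+b)/2,np.linalg.norm(a-b)
def blobs(im,lo,hi,amin=20):
    h=cv2.cvtColor(im,cv2.COLOR_RGB2HSV);m=cv2.inRange(h,np.array(lo),np.array(hi))
    c,_=cv2.findContours(m,cv2.RETR_EXTERNAL,cv2.CHAIN_APPROX_NONE)
    return sorted([k for k in c if cv2.contourArea(k)>amin],key=lambda k:-cv2.contourArea(k))
def tool():
    s=robot.observe();return s,np.array(s["tool_pos"]),Ro.from_euler("xyz",s["tool_rot"])
def go(p,R):
    "shift and rotvec in tool axes from the measured pose"
    s,q,r=tool();return np.round(r.inv().apply(np.array(p)-q),4),np.round((r.inv()*R).as_rotvec(),4)
E
python3 - <<'E'
from h import *
np.set_printoptions(precision=4,suppress=True)
for n in("side","top"):
    im=cv2.imread(f"pics/{n}0.png")[:,:,::-1].copy()
    for c in blobs(im,(12,70,60),(32,255,255)):
        a=cv2.contourArea(c);r=cv2.boundingRect(c);print(n,a,r, np.mean(c[:,0],0))
        if a>3000:
            q=cv2.approxPolyDP(cv2.convexHull(c),8,True)[:,0]
            print("lid",q.tolist(),cv2.minAreaRect(c)); print([plane(n,p,.121) for p in q])
a=cv2.resize(cv2.imread("pics/side0.png")[275:375,235:335],(400,400),interpolation=2)
b=cv2.resize(cv2.imread("pics/top0.png")[245:325,310:390],(400,400),interpolation=2)
cv2.imwrite("pics/c0.png",np.hstack([a,b]))
for s,t in(((227,177),(204,284)),((271,325),(367,299))): print(tri(s,t))
for n in M: print(n,-M[n]["R"].T@M[n]["t"])
E
```

```text
side 5054.0 (232, 148, 126, 60) [296.6765 176.9305]
lid [[357, 195], [249, 207], [232, 155], [327, 148]] ((294.5382385253906, 175.9970703125), (54.99139404296875, 121.6406478881836), 85.60128784179688)
[array([0.6479, 0.009 , 0.121 ]), array([0.4653, 0.0417, 0.121 ]), array([0.4913, 0.2315, 0.121 ]), array([0.6729, 0.1914, 0.121 ])]
side 1235.0 (256, 291, 30, 71) [268.6463 327.628 ]
side 597.0 (124, 220, 88, 35) [162.572  238.3644]
side 444.0 (188, 266, 30, 38) [202.1548 283.7976]
side 387.0 (303, 292, 20, 30) [312.7237 306.8553]
side 268.5 (169, 213, 33, 15) [185.2533 220.4667]
side 37.0 (54, 22, 10, 9) [59.4333 25.6667]
top 9613.5 (157, 164, 121, 116) [218.5767 217.2765]
lid [[178, 164], [277, 179], [258, 279], [157, 262]] ((216.8378448486328, 219.9729766845703), (105.8729476928711, 102.91376495361328), 9.462322235107422)
[array([0.6719, 0.1904, 0.121 ]), array([0.6442, 0.0056, 0.121 ]), array([0.4606, 0.0354, 0.121 ]), array([0.489 , 0.2193, 0.121 ])]
top 530.0 (163, 306, 32, 32) [177.5397 321.3175]
top 519.5 (179, 324, 29, 56) [195.2387 355.8194]
top 334.5 (356, 291, 22, 21) [366.3051 301.1695]
top 162.0 (320, 285, 15, 16) [327.     292.3571]
top 158.0 (335, 251, 15, 15) [342.381  258.0238]
top 155.5 (164, 336, 11, 37) [169.0267 353.4133]
top 115.5 (258, 326, 43, 11) [279.8198 330.5766]
top 54.5 (184, 300, 14, 14) [192.0811 305.1622]
top 25.0 (159, 305, 9, 10) [162.5909 308.9091]
(array([0.4516, 0.1284, 0.1348]), np.float64(0.004009519226010449))
(array([ 0.4292, -0.1641,  0.0514]), np.float64(0.0011384996734009065))
side [ 0.2623 -0.7029  0.6061]
top [ 0.3924 -0.0834  1.0583]
```

View pics/c0.png

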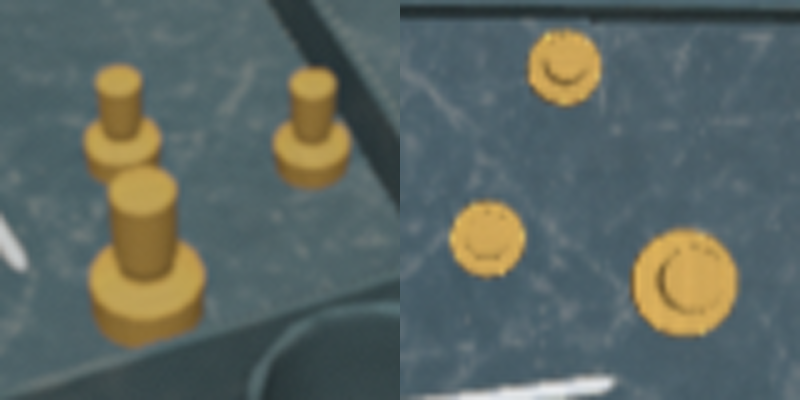

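The close crop confirms the choice: the weight at top pixel (367,301) is clearly the largest. Next I fix the sorter pose and work out the tab grasp.

```bash
cat >> h.py <<'E'
def Rt(phi,yaw):
    "fingers down, tilted phi toward heading yaw; tool y = heading's left"
    h=np.array([np.cos(yaw),np.sin(yaw),0]);y=np.array([-np.sin(yaw),np.cos(yaw),0])
    z=h*np.sin(phi)-np.array([0,0,1])*np.cos(phi)
    return Ro.from_matrix(np.c_[np.cross(y,z),y,z])
def tcp(g,phi,yaw): R=Rt(phi,yaw);return np.array(g)+.019*R.apply([0,0,1]),R
E
python3 - <<'E'
from h import *
np.set_printoptions(precision=4,suppress=True)
for s,t in(((232,155),(157,262)),((249,207),(258,279)),((357,195),(277,179)),((327,148),(178,164))): print(tri(s,t))
for n in M:
    im=cv2.imread(f"pics/{n}0.png")[:,:,::-1].copy()
    box=(210,165,250,190) if n=="side" else (185,255,230,305)
    sub=im[box[1]:box[3],box[0]:box[2]]
    for c in blobs(sub,(0,0,0),(179,255,45)): print(n,(cv2.boundingRect(c)[0]+box[0],cv2.boundingRect(c)[1]+box[1]),cv2.boundingRect(c)[2:],c[:,0].mean(0)+box[:2],cv2.minAreaRect(c))
yaw=-.157
for z in(.119,.135):
  p=np.array([.66,.098,0])-.217*np.array([np.cos(yaw),np.sin(yaw),0])+[0,0,z+.004];print(p,proj("top",p),proj("side",p))
p,R=tcp([.4456,.132,.20],.75,yaw);print(p,go(p,R))
E
```

```text
(array([0.488 , 0.2169, 0.1286]), np.float64(0.0004991730549787385))
(array([0.4617, 0.0344, 0.1259]), np.float64(0.0030949258405425354))
(array([0.6445, 0.005 , 0.1237]), np.float64(0.0022163228335973363))
(array([0.672 , 0.1901, 0.1217]), np.float64(0.0005777977655935139))
side (213, 170) (33, 15) [228.85   177.5375] ((18.79098892211914, 12.20081901550293), (12.856075286865234, 31.596975326538086), 84.80557250976562)
top (199, 267) (12, 29) [204.8226 281.    ] ((19.780000686645508, 25.96000099182129), (7.781517505645752, 28.263900756835938), 10.304845809936523)
[0.4457 0.1319 0.123 ] [203.6614 286.6271] [222.6041 182.7036]
[0.4457 0.1319 0.139 ] [201.5988 286.0785] [221.7498 174.647 ]
[0.4584 0.13   0.1861] (array([-0.3741, -0.2294,  0.0403]), array([-0.0894, -0.7468, -0.2231]))
```

Run:
```python
from h import *
np.set_printoptions(precision=4,suppress=True)
yaw=-.149
p,R=tcp([.4444,.1302,.127],.75,yaw);p=p-.09*R.apply([0,0,1]);print(p,go(p,R))
```

```text
[0.3965 0.1374 0.1789] (array([-0.3141, -0.2462,  0.0474]), array([-0.0924, -0.7466, -0.2308]))
```

Request:
arm_command(
  moves=[
    [[-0.031, -0.025, 0.0], [-0.009, -0.075, -0.023], 0.06],
    [[-0.062, -0.049, 0.0], [-0.018, -0.15, -0.046], 0.06],
    [[-0.094, -0.074, 0.0], [-0.028, -0.224, -0.07], 0.06],
    [[-0.126, -0.098, 0.0], [-0.037, -0.3, -0.092], 0.06],
    [[-0.157, -0.123, 0.0], [-0.046, -0.373, -0.115], 0.06],
  ],
  squeeze=30,
)

```text
time: 0.6
tool_pos: [0.2991, 0.3103, 0.2267]
tool_rot: [3.116, 0.378, 2.863]
contact_force: [1.3, 1.1, 0.5]
opening: 0.0604
grip_force: 0.0
```

```bash
cat > g.py <<'E'
import sys
from h import *
np.set_printoptions(precision=4,suppress=True)
"args: gx gy gz phi yaw back"
a=[float(v) for v in sys.argv[1:]]
p,R=tcp(a[:3],a[3],a[4]);p=p-a[5]*R.apply([0,0,1])
s,q,r=tool();print("t",s["time"],"tcp",q,"open",s["opening"],"F",np.array(s["contact_force"]),"grip",s["grip_force"]);print("q",np.array(s["qpos"]));print(*go(p,R))
E
python3 g.py .4444 .1302 .127 .75 -.149 .09
```

```text
t 0.6 tcp [0.2991 0.3103 0.2267] open 0.06044390175460362 F [1.2651 1.1202 0.4666] grip 0.0
q [ 0.8667  0.1012  1.9112 -0.4021  0.982  -0.2297]
[-0.1137 -0.1419  0.0929] [-0.0448 -0.3703 -0.1147]
```

Request:
arm_command(
  moves=[
    [[-0.023, -0.028, 0.018], [-0.009, -0.074, -0.023], 0.06],
    [[-0.046, -0.057, 0.036], [-0.018, -0.148, -0.046], 0.06],
    [[-0.068, -0.085, 0.055], [-0.027, -0.222, -0.069], 0.06],
    [[-0.091, -0.113, 0.074], [-0.036, -0.296, -0.092], 0.06],
    [[-0.114, -0.142, 0.093], [-0.045, -0.37, -0.115], 0.06],
  ],
)

```text
time: 1.1
tool_pos: [0.3932, 0.1331, 0.2009]
tool_rot: [3.125, 0.699, 2.979]
contact_force: [2.8, 0.0, -0.2]
opening: 0.0601
grip_force: 0.0
```

```bash
python3 g.py .4444 .1302 .127 .75 -.149 .09;python3 - <<'E'
from h import *
for n in M: cv2.imwrite(f"pics/{n}1.png",robot.read_camera(n)[:,:,::-1])
a=cv2.imread("pics/side1.png")[90:330,120:420];b=cv2.imread("pics/top1.png")[140:380,110:410]
cv2.imwrite("pics/c1.png",cv2.resize(np.hstack([a,b]),(800,320)))
E
```

```text
t 1.1 tcp [0.3932 0.1331 0.2009] open 0.060125572781843176 F [ 2.8341  0.0014 -0.2052] grip 0.0
q [ 0.3902 -0.0364  2.3239 -0.9915  0.3965 -0.1783]
[0.0121 0.0044 0.0186] [ 0.0081 -0.0509 -0.0105]
```

View pics/c1.png

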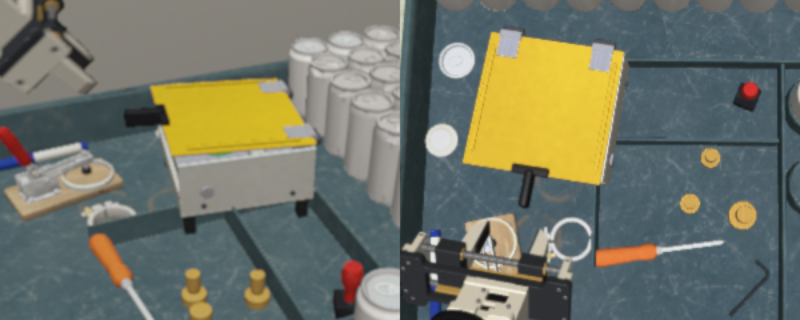

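The view shows the open gripper in front of the tab. Joint 4 is at its range limit (-0.99), so I use a smaller tilt.

```bash
python3 g.py .4444 .1302 .127 .45 -.149 .08;python3 g.py .4444 .1302 .127 .45 -.149 0
```

```text
t 1.2 tcp [0.3973 0.1275 0.2051] open 0.059930243820940525 F [-0.3041  0.2859  0.5473] grip 0.0
q [ 0.3767 -0.0412  2.3193 -0.996   0.4002 -0.1895]
[0.0003 0.0097 0.0304] [ 0.0005  0.2584 -0.0084]
t 1.2 tcp [0.3973 0.1275 0.2051] open 0.059930243820940525 F [-0.3041  0.2859  0.5473] grip 0.0
q [ 0.3767 -0.0412  2.3193 -0.996   0.4002 -0.1895]
[0.0207 0.0095 0.1077] [ 0.0005  0.2584 -0.0084]
```

Request:
arm_command(
  moves=[
    [[0, 0.003, 0.005], [0, 0.06, 0], 0.06],
    [[0, 0.005, 0.012], [0, 0.12, 0], 0.06],
    [[0, 0.008, 0.02], [0, 0.19, -0.005], 0.06],
    [[0, 0.01, 0.03], [0, 0.258, -0.008], 0.06],
    [[0, 0.01, 0.03], [0, 0.258, -0.008], 0.06],
  ],
)

```text
time: 1.7
tool_pos: [0.4187, 0.1416, 0.1825]
tool_rot: [3.138, 0.45, 3.001]
contact_force: [-0.1, -0.5, 0.4]
opening: 0.0598
grip_force: 0.0
```

```bash
python3 g.py .4444 .1302 .127 .45 -.149 0
```

```text
t 1.7 tcp [0.4187 0.1416 0.1825] open 0.05977757751452426 F [-0.1201 -0.4787  0.3982] grip 0.0
q [ 0.2777  0.0658  2.1273 -0.3338  0.5567 -0.9043]
[-0.0002 -0.008   0.0807] [ 0.0074 -0.0003  0.008 ]
```

Request:
arm_command(
  moves=[
    [[0, -0.008, 0.015], [0.007, 0, 0.008], 0.06],
    [[0, -0.008, 0.035], [0.007, 0, 0.008], 0.06],
    [[0, -0.008, 0.055], [0.007, 0, 0.008], 0.06],
    [[0, -0.008, 0.07], [0.007, 0, 0.008], 0.05],
    [[0, -0.008, 0.081], [0.007, 0, 0.008], 0.04],
  ],
)

```text
time: 2.2
tool_pos: [0.4498, 0.1289, 0.1083]
tool_rot: [-3.141, 0.449, 2.995]
contact_force: [-0.2, -0.8, 0.2]
opening: 0.0485
grip_force: 0.0
```

Request:
arm_command(
  moves=[
    [[0, 0, 0], [0, 0, 0], 0.03],
    [[0, 0, 0], [0, 0, 0], 0.02],
    [[0, 0, 0], [0, 0, 0], 0.01],
    [[0, 0, 0], [0, 0, 0], 0.0],
    [[0, 0, 0], [0, 0, 0], 0.0],
  ],
)

```text
time: 2.7
tool_pos: [0.4506, 0.1276, 0.1098]
tool_rot: [-3.139, 0.45, 2.994]
contact_force: [-2.4, -3.8, 2.2]
opening: 0.0112
grip_force: 30.0
```

```bash
python3 g.py .4444 .1302 .127 .45 -.149 0;python3 - <<'E'
from h import *
for n in M: cv2.imwrite(f"pics/{n}2.png",robot.read_camera(n)[:,:,::-1])
a=cv2.imread("pics/side2.png")[90:290,120:370];b=cv2.imread("pics/top2.png")[180:380,110:360]
cv2.imwrite("pics/c2.png",cv2.resize(np.hstack([a,b]),(800,320)))
E
```

```text
t 2.7 tcp [0.4506 0.1276 0.1098] open 0.011216439279242386 F [-2.3534 -3.8296  2.2029] grip 30.01219242811203
q [ 0.2204  0.2499  2.1771 -0.5085  0.3316 -0.7513]
[-0.0016  0.0017  0.0006] [-0.0016 -0.0001  0.0011]
```

View pics/c2.png

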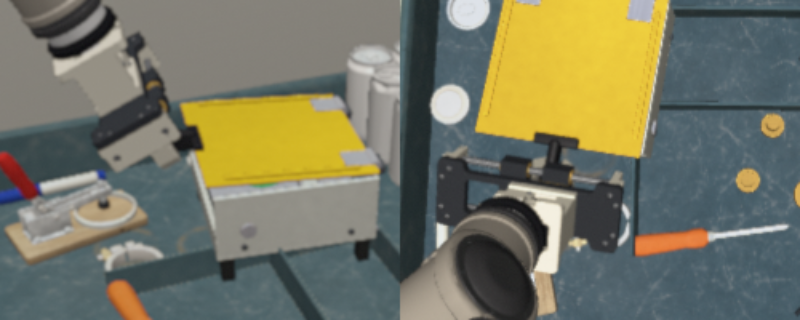

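Run:
```python
from h import *
np.set_printoptions(precision=4,suppress=True)
s,q,r=tool();H=np.array([.659,.098,.119]);yaw=-.149;ax=np.array([-np.sin(yaw),np.cos(yaw),0])
for k in range(1,6):
    D=Ro.from_rotvec(ax*.096*k);print(r.inv().apply(D.apply(q-H)+H-q),r.inv().apply(ax*.096*k))
```

```text
[-0.0089 -0.     -0.0182] [-0.0001  0.096  -0.0001]
[-0.0194 -0.0001 -0.0354] [-0.0002  0.192  -0.0002]
[-0.0316 -0.0001 -0.0515] [-0.0002  0.288  -0.0004]
[-0.0452 -0.0001 -0.0664] [-0.0003  0.384  -0.0005]
[-0.0603 -0.0002 -0.08  ] [-0.0004  0.48   -0.0006]
```

Request:
arm_command(
  moves=[
    [[-0.0089, 0, -0.0182], [0, 0.096, 0], 0.0],
    [[-0.0194, 0, -0.0354], [0, 0.192, 0], 0.0],
    [[-0.0316, 0, -0.0515], [0, 0.288, 0], 0.0],
    [[-0.0452, 0, -0.0664], [0, 0.384, 0], 0.0],
    [[-0.0603, 0, -0.08], [0, 0.48, 0], 0.0],
  ],
)

```text
time: 3.3
tool_pos: [0.4701, 0.1248, 0.2087]
tool_rot: [-3.141, -0.033, 2.993]
contact_force: [8.9, -2.8, -12.1]
opening: 0.0117
grip_force: 30.0
```

Run:
```python
from h import *
np.set_printoptions(precision=4,suppress=True)
s,q,r=tool();H=np.array([.659,.098,.119]);yaw=-.149;ax=np.array([-np.sin(yaw),np.cos(yaw),0])
print(s["qpos"],s["opening"],s["contact_force"],s["grip_force"]);v=q-H;print(np.arctan2(v[2],-v[0]*np.cos(yaw)-v[1]*np.sin(yaw)),np.linalg.norm(v))
for k in range(1,6):
    D=Ro.from_rotvec(ax*.096*k);print(r.inv().apply(D.apply(q-H)+H-q),r.inv().apply(ax*.096*k))
```

```text
[ 0.0969  0.3057  1.6304  0.0079  1.2381 -1.3285] 0.011665042305654242 [  8.8563  -2.7895 -12.1006] 30.009234845638275
0.43932716986711345 0.21085640906437494
[-0.0089 -0.     -0.0182] [-0.0001  0.096  -0.0001]
[-0.0194 -0.     -0.0354] [-0.0002  0.192  -0.0001]
[-0.0316 -0.0001 -0.0516] [-0.0002  0.288  -0.0002]
[-0.0453 -0.0001 -0.0665] [-0.0003  0.384  -0.0003]
[-0.0603 -0.0001 -0.08  ] [-0.0004  0.48   -0.0003]
```

Request:
arm_command(
  moves=[
    [[-0.0089, 0, -0.0182], [0, 0.096, 0], 0.0],
    [[-0.0194, 0, -0.0354], [0, 0.192, 0], 0.0],
    [[-0.0316, 0, -0.0515], [0, 0.288, 0], 0.0],
    [[-0.0452, 0, -0.0664], [0, 0.384, 0], 0.0],
    [[-0.0603, 0, -0.08], [0, 0.48, 0], 0.0],
  ],
)

```text
time: 3.8
tool_pos: [0.5322, 0.1157, 0.2866]
tool_rot: [-3.14, -0.514, 2.993]
contact_force: [1.2, 1.5, -7.3]
opening: 0.0118
grip_force: 30.0
```

Request:
arm_command(
  moves=[
    [[0, 0, 0], [0, 0, 0], 0.0],
    [[0, 0, 0], [0, 0, 0], 0.015],
    [[0, 0, 0], [0, 0, 0], 0.03],
    [[0, 0, 0], [0, 0, 0], 0.05],
    [[0, 0, 0], [0, 0, 0], 0.06],
  ],
)

```text
time: 4.3
tool_pos: [0.5319, 0.1163, 0.286]
tool_rot: [-3.141, -0.51, 2.993]
contact_force: [-0.2, 0.7, -0.6]
opening: 0.0344
grip_force: 0.0
```

```bash
python3 g.py .4444 .1302 .127 .45 -.149 0;python3 - <<'E'
from h import *
for n in M: cv2.imwrite(f"pics/{n}3.png",robot.read_camera(n)[:,:,::-1])
a=cv2.imread("pics/side3.png")[30:280,120:420];b=cv2.imread("pics/top3.png")[130:380,110:410]
cv2.imwrite("pics/c3.png",cv2.resize(np.hstack([a,b]),(800,333)))
E
```

```text
t 4.3 tcp [0.5319 0.1163 0.286 ] open 0.034387715598614546 F [-0.2151  0.6673 -0.5831] grip 0.0
q [ 0.0248  0.6584  0.947   0.094   2.0377 -1.3768]
[-0.0158  0.0009  0.1929] [-0.0003 -0.9597  0.0007]
```

View pics/c3.png

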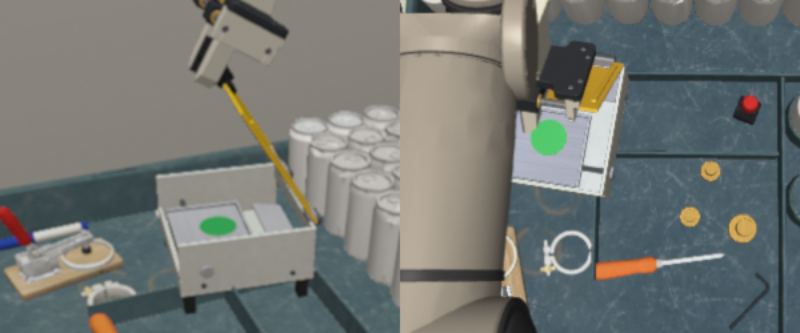

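The lid is up, the gripper is open beside the tab and the tray is visible. Retract next.

Request:
arm_command(
  moves=[
    [[0, 0, -0.005], [0, 0, 0], 0.06],
    [[0, 0, -0.025], [0, 0, 0], 0.06],
    [[0, 0, -0.05], [0, 0, 0], 0.06],
    [[0, 0, -0.08], [0, 0, 0], 0.06],
    [[0, 0, -0.11], [0, 0, 0], 0.06],
  ],
)

```text
time: 4.9
tool_pos: [0.5853, 0.1082, 0.3834]
tool_rot: [-3.141, -0.509, 2.993]
contact_force: [1.8, 0.1, -0.5]
opening: 0.0599
grip_force: 0.0
```

Run:
```python
from h import *
np.set_printoptions(precision=4,suppress=True)
for n in M:
    im=robot.read_camera(n);cv2.imwrite(f"pics/{n}4.png",im[:,:,::-1])
    for c in blobs(im,(50,120,60),(75,255,255),80)[:2]:
        e=cv2.fitEllipse(c);print(n,"green",e, plane(n,e[0],.076))
    y=blobs(im,(22,150,60),(32,255,255),300)[:1]
    for c in y: print("yel",cv2.approxPolyDP(cv2.convexHull(c),4,True)[:,0].tolist())
h=lambda x,y,z:np.array([.659,.098,.119])+Rz@np.array([x,y,z])
Rz=Ro.from_euler("z",-.149).as_matrix()
print("pad pred",h(-.11,0,-.043))
for s,t in(((328,363),(420,280)),): print("ring",tri(s,t))
# divider/rims: pixel of divider top in top view near the weight, candidates
for zz in(0,.03,.05): print(zz,plane("top",(397,330),zz),plane("top",(453,330),zz))
# weight: base outline circle & knob top
im=cv2.imread("pics/top0.png")[:,:,::-1].copy()
for c in blobs(im,(12,70,60),(32,255,255)):
    x=c[:,0].mean(0)
    if abs(x-[366,301]).max()<6: e=cv2.minEnclosingCircle(c);print(e,plane("top",e[0],.012))
im=cv2.imread("pics/side0.png")[:,:,::-1].copy()
h_=cv2.cvtColor(im,cv2.COLOR_RGB2HSV);m=cv2.inRange(h_,np.array((12,70,60)),np.array((32,255,255)))
for v in range(318,362,4):
    u=np.where(m[v,250:295])[0]+250; print(v,u.min() if len(u) else 0,u.max() if len(u) else 0,end="; ")
print(proj("side",(.429,-.164,.061)),proj("side",(.429,-.164,.009)))
```

```text
side green ((283.0923156738281, 199.18276977539062), (12.096755981445312, 25.169151306152344), 88.74409484863281) [0.5503 0.1129 0.076 ]
yel [[287, 93], [357, 196]]
top green ((221.12551879882812, 232.70849609375), (24.5717830657959, 25.420555114746094), 38.46193313598633) [0.5508 0.1136 0.076 ]
pad pred [0.5502 0.1143 0.076 ]
ring (array([ 0.4691, -0.2653,  0.0586]), np.float64(0.006021675674044201))
0 [ 0.3709 -0.2278  0.    ] [ 0.3716 -0.3393  0.    ]
0.03 [ 0.3715 -0.2237  0.03  ] [ 0.3722 -0.3321  0.03  ]
0.05 [ 0.3719 -0.221   0.05  ] [ 0.3726 -0.3273  0.05  ]
((366.4369812011719, 301.23529052734375), 10.797039031982422) [ 0.4268 -0.1663  0.012 ]
318 258 276; 322 262 278; 326 262 278; 330 263 278; 334 263 278; 338 260 283; 342 258 285; 346 257 285; 350 258 285; 354 259 284; 358 261 279; [271.0103 320.1002] [272.3717 345.601 ]
```

Run:
```python
from h import *
np.set_printoptions(precision=1,suppress=True)
im=cv2.imread("pics/side0.png")
for x in(.37,.43):
  for z in(0,.02,.04,.06): print(x,z,proj("side",(x,-.224,z)),end="; ")
  print()
a=cv2.resize(im[310:420,230:370],(800,628),interpolation=2)[:600]
for z,c in((0,(0,0,255)),(.02,(0,255,0)),(.04,(255,0,0)),(.06,(0,255,255))):
    p=[tuple(int(v) for v in (proj("side",(x,-.224+z*-.0,z))-[230,310])*800/140) for x in(.34,.43)]
    cv2.line(a,p[0],p[1],c,1)
cv2.imwrite("pics/c5.png",a)
```

```text
0.37 0 [246.5 392.4]; 0.37 0.02 [245.5 382.8]; 0.37 0.04 [244.5 372.9]; 0.37 0.06 [243.5 362.7]; 
0.43 0 [287.5 379. ]; 0.43 0.02 [287.2 369.5]; 0.43 0.04 [286.9 359.6]; 0.43 0.06 [286.6 349.5];
```

View pics/c5.png

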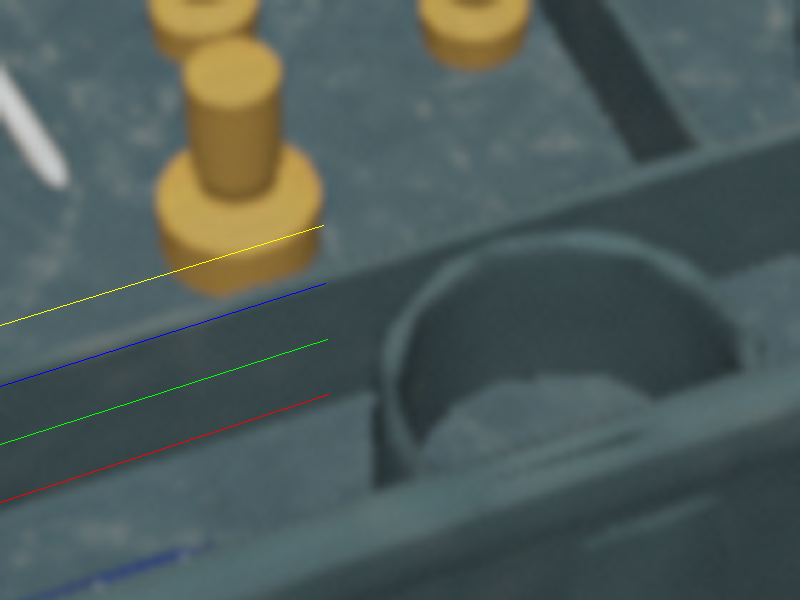

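The divider's top edge lies at about z = 44 mm, just above the blue 40 mm line, so the tilted body clears it. Next I fit the arm geometry from the recorded poses to check the joint ranges at pick and place.

```bash
cat > fk.py <<'E'
from h import *
from scipy.optimize import least_squares
Q=np.array([[1.033,.342,1.524,0,1.275,-.146],[.8667,.1012,1.9112,-.4021,.982,-.2297],[.3902,-.0364,2.3239,-.9915,.3965,-.1783],[.3767,-.0412,2.3193,-.996,.4002,-.1895],[.2777,.0658,2.1273,-.3338,.5567,-.9043],[.2204,.2499,2.1771,-.5085,.3316,-.7513],[.0969,.3057,1.6304,.0079,1.2381,-1.3285],[.0248,.6584,.947,.094,2.0377,-1.3768]])
P=np.array([[.2,.485,.227],[.2991,.3103,.2267],[.3932,.1331,.2009],[.3973,.1275,.2051],[.4187,.1416,.1825],[.4506,.1276,.1098],[.4701,.1248,.2087],[.5319,.1163,.286]])
def fk(q,k):
    x0,z0,L1,x2,L2,y,d=k
    A=Ro.from_euler("z",q[0]);B=A*Ro.from_euler("y",q[1]);C=A*Ro.from_euler("y",q[1]+q[2]);D=C*Ro.from_euler("ZYZ",q[3:6]-0)
    R=D*Ro.from_euler("z",np.pi/2)
    p=A.apply([x0,y,z0])+B.apply([0,0,L1])+C.apply([x2,0,L2])+R.apply([0,0,d])
    return p,R
f=least_squares(lambda k:np.ravel([fk(q,k)[0]-p for q,p in zip(Q,P)]),[0,.3,.4,0,.4,.08,.25]);K=f.x
lo=np.array([-2.53,-.77,.04,-1,.28,-3.11]);hi=np.array([2.53,2.02,2.7,4.14,2.66,3.11])
def ik(p,R,seed):
    def r(q):
        a,b=fk(q,K);return np.r_[(a-p)*10,(b.inv()*R).as_rotvec()]
    g=least_squares(r,np.clip(seed,lo+.01,hi-.01),bounds=(lo,hi));return g.x,np.linalg.norm(g.fun)
E
python3 - <<'E'
from fk import *
np.set_printoptions(precision=3,suppress=True)
print(K,np.abs(f.fun).max())
for q,e in((Q[5],(-3.139,.45,2.994)),(Q[2],(3.125,.699,2.979))): print((fk(q,K)[1].inv()*Ro.from_euler("xyz",e)).as_rotvec())
s,q,r=tool();print(np.array(s["qpos"]))
def try_(name,g,phi,yaw,back=0):
    for fl in(0,1):
        p,R=tcp(g,phi,yaw);p=p-back*R.apply([0,0,1]);R=R*Ro.from_euler("z",np.pi*fl)
        best=min((ik(p,R,sd) for sd in([0,.5,2,.5,.8,-1.4],[-.3,.5,2,2,.8,-2.5],[-.3,.5,2,.5,.8,1.5],[0,.5,2,-.5,.6,0])),key=lambda t:t[1]);print(name,phi,round(yaw,2),fl,*best)
W=[.428,-.165,.05]
for yaw in(.9,1.31,1.7): 
    for phi in(.72,): try_("pick",W,phi,yaw)
pz=np.array([.659,.098,.119])+Ro.from_euler("z",-.149).apply([-.0967,0,-.0077]);print(pz)
for phi in(.72,.48): try_("place",pz+[0,0,.03],phi,-.149)
E
```

```text
[-0.     0.223  0.506  0.046  0.379  0.076  0.318] 0.000468450868560788
[ 0. -0. -0.]
[0.001 0.    0.   ]
[ 0.011  0.815  0.387  0.12   2.432 -1.339]
pick 0.72 0.9 0 [-0.981  0.63   2.023  0.869  0.965  2.145] 1.843448775223027e-15
pick 0.72 0.9 1 [-0.981  0.63   2.023  0.869  0.965 -0.997] 1.7061779247608695e-15
pick 0.72 1.31 0 [-0.904  0.702  1.811  0.606  1.185  2.103] 3.608571133608058e-13
pick 0.72 1.31 1 [-0.904  0.702  1.811  0.606  1.185 -1.038] 1.1295700899707568e-15
pick 0.72 1.7 0 [-0.804  0.77   1.631  0.412  1.372  1.993] 5.50824065903875e-15
pick 0.72 1.7 1 [-0.804  0.77   1.631  0.412  1.372 -1.149] 3.9356777753808556e-13
[0.563 0.112 0.111]
place 0.72 -0.15 0 [0.185 0.398 2.141 4.14  0.28  0.831] 0.06737602110919057
place 0.72 -0.15 1 [ 0.185  0.398  2.141  4.14   0.28  -2.31 ] 0.0673760211091908
place 0.48 -0.15 0 [ 0.13   0.379  1.917 -0.332  0.401 -1.015] 9.965150343500757e-12
place 0.48 -0.15 1 [ 0.13   0.379  1.917 -0.332  0.401  2.127] 2.146393526589579e-15
```

```bash
cat > plan.py <<'E'
from fk import *
def rows(goals,q0=None,lin=.035,ang=.13,jm=.18):
    "joint-interpolated rows, printed per call of 5 in the axes at that call's start"
    s=robot.observe();q=np.array(s["qpos"]) if q0 is None else q0
    path=[q]
    for g in goals:
        a=path[-1];(p0,R0),(p1,R1)=fk(a,K),fk(g,K);xs=[fk(a+(g-a)*t,K) for t in np.linspace(0,1,41)]
        L=sum(np.linalg.norm(xs[i+1][0]-xs[i][0]) for i in range(40));A=sum((xs[i].__getitem__(1).inv()*xs[i+1][1]).magnitude() for i in range(40))
        n=int(np.ceil(max(L/lin,A/ang,np.abs(g-a).max()/jm)))
        path+=[a+(g-a)*t for t in np.linspace(0,1,n+1)[1:]]
    path+= [path[-1]]*(-(len(path)-1)%5)
    for i in range(0,len(path)-1,5):
        p0,R0=fk(path[i],K);o=[]
        for q in path[i+1:i+6]:
            p,R=fk(q,K);o.append((np.round(R0.inv().apply(p-p0),3).tolist(),np.round((R0.inv()*R).as_rotvec(),3).tolist()))
        print("call",i//5,"ends tcp",np.round(fk(path[min(i+5,len(path)-1)],K)[0],3),"q",np.round(path[min(i+5,len(path)-1)],2));print("  ",o)
def goal(g,phi,yaw,fl,seed,back=0):
    p,R=tcp(g,phi,yaw);q,e=ik(p-back*R.apply([0,0,1]),R*Ro.from_euler("z",np.pi*fl),np.array(seed));assert e<1e-4,(q,e);return q
E
cat > p1.py <<'E'
from plan import *
sd=[-.904,.702,1.811,.606,1.185,-1.038]
pre=goal([.428,-.165,.05],.72,1.31,1,sd,.10)
s=np.array(robot.observe()["qpos"]);via=s+(pre-s)*.45
p,R=fk(via,K);print(p)
v,e=ik(np.array([.44,-.08,.34]),R,via);print(v,e)
rows([v,pre])
E
python3 p1.py
```

```text
[ 0.56663771 -0.089346    0.24621007]
[-0.52178279  0.42943152  1.23084922  0.2600869   2.02330921 -1.24705017] 2.8226314703880195e-12
call 0 ends tcp [ 0.513 -0.034  0.363] q [-0.32  0.57  0.91  0.21  2.18 -1.28]
   [([0.001, -0.034, 0.004], [-0.048, 0.009, 0.062]), ([0.006, -0.067, 0.01], [-0.097, 0.018, 0.125]), ([0.013, -0.097, 0.019], [-0.148, 0.026, 0.189]), ([0.023, -0.126, 0.03], [-0.2, 0.034, 0.255]), ([0.035, -0.151, 0.044], [-0.253, 0.041, 0.322])]
call 1 ends tcp [ 0.446 -0.117  0.278] q [-0.64  0.48  1.34  0.32  1.87 -1.18]
   [([0.005, -0.029, 0.009], [-0.054, 0.007, 0.069]), ([0.013, -0.055, 0.021], [-0.11, 0.013, 0.139]), ([0.022, -0.079, 0.036], [-0.166, 0.019, 0.21]), ([-0.005, -0.094, 0.054], [-0.236, 0.025, 0.3]), ([-0.03, -0.111, 0.074], [-0.306, 0.033, 0.395])]
call 2 ends tcp [ 0.425 -0.202  0.137] q [-0.94  0.59  1.62  0.48  1.48 -1.01]
   [([-0.03, -0.012, 0.014], [-0.071, 0.007, 0.099]), ([-0.057, -0.025, 0.029], [-0.142, 0.015, 0.203]), ([-0.084, -0.04, 0.043], [-0.212, 0.023, 0.311]), ([-0.108, -0.056, 0.058], [-0.282, 0.032, 0.424]), ([-0.131, -0.073, 0.072], [-0.349, 0.041, 0.541])]
call 3 ends tcp [ 0.414 -0.217  0.111] q [-1.    0.62  1.67  0.52  1.41 -0.97]
   [([-0.029, -0.009, 0.009], [-0.066, 0.007, 0.121]), ([-0.029, -0.009, 0.009], [-0.066, 0.007, 0.121]), ([-0.029, -0.009, 0.009], [-0.066, 0.007, 0.121]), ([-0.029, -0.009, 0.009], [-0.066, 0.007, 0.121]), ([-0.029, -0.009, 0.009], [-0.066, 0.007, 0.121])]
```

Request:
arm_command(
  moves=[
    [[0.001, -0.034, 0.004], [-0.048, 0.009, 0.062], 0.06],
    [[0.006, -0.067, 0.01], [-0.097, 0.018, 0.125], 0.06],
    [[0.013, -0.097, 0.019], [-0.148, 0.026, 0.189], 0.06],
    [[0.023, -0.126, 0.03], [-0.2, 0.034, 0.255], 0.06],
    [[0.035, -0.151, 0.044], [-0.253, 0.041, 0.322], 0.06],
  ],
)

```text
time: 5.5
tool_pos: [0.5102, -0.0344, 0.3595]
tool_rot: [3.079, -0.563, 2.616]
contact_force: [0.2, -0.2, 0.5]
opening: 0.0598
grip_force: 0.0
```

Request:
arm_command(
  moves=[
    [[0.005, -0.029, 0.009], [-0.054, 0.007, 0.069], 0.06],
    [[0.013, -0.055, 0.021], [-0.11, 0.013, 0.139], 0.06],
    [[0.022, -0.079, 0.036], [-0.166, 0.019, 0.21], 0.06],
    [[-0.005, -0.094, 0.054], [-0.236, 0.025, 0.3], 0.06],
    [[-0.03, -0.111, 0.074], [-0.306, 0.033, 0.395], 0.06],
  ],
)

```text
time: 6.0
tool_pos: [0.4426, -0.1167, 0.2756]
tool_rot: [3.036, -0.628, 2.145]
contact_force: [0.7, -0.7, -0.7]
opening: 0.0595
grip_force: 0.0
```

```bash
cat > p2.py <<'E'
from plan import *
s=robot.observe();print(s["time"],np.round(s["tool_pos"],3),np.round(s["qpos"],2))
rows([goal([.428,-.165,.05],.72,1.31,1,[-.904,.702,1.811,.606,1.185,-1.038],.10)])
for n in M:
    im=robot.read_camera(n);cv2.imwrite(f"pics/{n}6.png",im[:,:,::-1])
    y=blobs(im,(22,150,60),(32,255,255),200)[:1]
    for c in y: print(n,"yel",cv2.approxPolyDP(cv2.convexHull(c),4,True)[:,0].tolist())
Rz=Ro.from_euler("z",-.149)
for t in(.8,.9,1,1.1): print(t,[np.round(proj(n,np.array([.659,.098,.119])+Rz.apply([-.187*np.cos(t),y,.187*np.sin(t)]))).tolist() for n in M for y in(-.094,.094)])
E
python3 p2.py
```

```text
6.0 [ 0.443 -0.117  0.276] [-0.64  0.47  1.35  0.32  1.86 -1.18]
call 0 ends tcp [ 0.424 -0.201  0.136] q [-0.94  0.59  1.62  0.48  1.48 -1.01]
   [([-0.029, -0.011, 0.014], [-0.072, 0.007, 0.098]), ([-0.057, -0.023, 0.028], [-0.143, 0.015, 0.2]), ([-0.084, -0.037, 0.042], [-0.214, 0.023, 0.307]), ([-0.108, -0.053, 0.056], [-0.284, 0.032, 0.418]), ([-0.131, -0.069, 0.07], [-0.352, 0.041, 0.534])]
call 1 ends tcp [ 0.414 -0.217  0.111] q [-1.    0.62  1.67  0.52  1.41 -0.97]
   [([-0.029, -0.009, 0.009], [-0.067, 0.007, 0.12]), ([-0.029, -0.009, 0.009], [-0.067, 0.007, 0.12]), ([-0.029, -0.009, 0.009], [-0.067, 0.007, 0.12]), ([-0.029, -0.009, 0.009], [-0.067, 0.007, 0.12]), ([-0.029, -0.009, 0.009], [-0.067, 0.007, 0.12])]
0.8 [[279.0, 132.0], [258.0, 88.0], [255.0, 237.0], [138.0, 218.0]]
0.9 [[288.0, 123.0], [266.0, 80.0], [256.0, 227.0], [138.0, 208.0]]
1 [[298.0, 115.0], [274.0, 73.0], [257.0, 216.0], [137.0, 197.0]]
1.1 [[309.0, 108.0], [283.0, 67.0], [258.0, 204.0], [137.0, 185.0]]
```

Request:
arm_command(
  moves=[
    [[-0.029, -0.011, 0.014], [-0.072, 0.007, 0.098], 0.06],
    [[-0.057, -0.023, 0.028], [-0.143, 0.015, 0.2], 0.06],
    [[-0.084, -0.037, 0.042], [-0.214, 0.023, 0.307], 0.06],
    [[-0.108, -0.053, 0.056], [-0.284, 0.032, 0.418], 0.06],
    [[-0.131, -0.069, 0.07], [-0.352, 0.041, 0.534], 0.06],
  ],
)

```text
time: 6.6
tool_pos: [0.4252, -0.2008, 0.1364]
tool_rot: [3.107, -0.71, 1.469]
contact_force: [-0.5, -1.1, 0.4]
opening: 0.0599
grip_force: 0.0
```

Request:
arm_command(
  moves=[
    [[-0.029, -0.009, 0.009], [-0.067, 0.007, 0.12], 0.06],
    [[-0.029, -0.009, 0.009], [-0.067, 0.007, 0.12], 0.06],
    [[-0.029, -0.009, 0.009], [-0.067, 0.007, 0.12], 0.06],
    [[-0.029, -0.009, 0.009], [-0.067, 0.007, 0.12], 0.06],
    [[-0.029, -0.009, 0.009], [-0.067, 0.007, 0.12], 0.06],
  ],
)

```text
time: 7.1
tool_pos: [0.4161, -0.2155, 0.112]
tool_rot: [3.141, -0.718, 1.319]
contact_force: [0.7, 0.1, -0.2]
opening: 0.0602
grip_force: 0.0
```

```bash
cat > p3.py <<'E'
from plan import *
s=robot.observe();print(s["time"],np.round(s["tool_pos"],3),np.round(s["tool_rot"],3))
rows([goal([.428,-.165,.05],.72,1.31,1,[-.904,.702,1.811,.606,1.185,-1.038],0)],lin=.021)
im=robot.read_camera("side");cv2.imwrite("pics/side7.png",im[:,:,::-1]);im2=robot.read_camera("top");cv2.imwrite("pics/top7.png",im2[:,:,::-1])
cv2.imwrite("pics/c7.png",cv2.resize(np.hstack([im[60:390,170:470],im2[130:460,160:460]])[:,:,::-1],(800,440)))
E
python3 p3.py
```

```text
7.1 [ 0.416 -0.215  0.112] [ 3.141 -0.718  1.319]
call 0 ends tcp [ 0.431 -0.153  0.036] q [-0.9   0.7   1.81  0.61  1.19 -1.04]
   [([-0.001, 0.002, 0.02], [-0.003, 0.003, -0.001]), ([-0.001, 0.003, 0.041], [-0.005, 0.005, -0.001]), ([-0.001, 0.003, 0.061], [-0.006, 0.005, 0.0]), ([-0.001, 0.001, 0.08], [-0.006, 0.004, 0.003]), ([-0.002, -0.001, 0.1], [-0.005, 0.002, 0.006])]
```

View pics/c7.png

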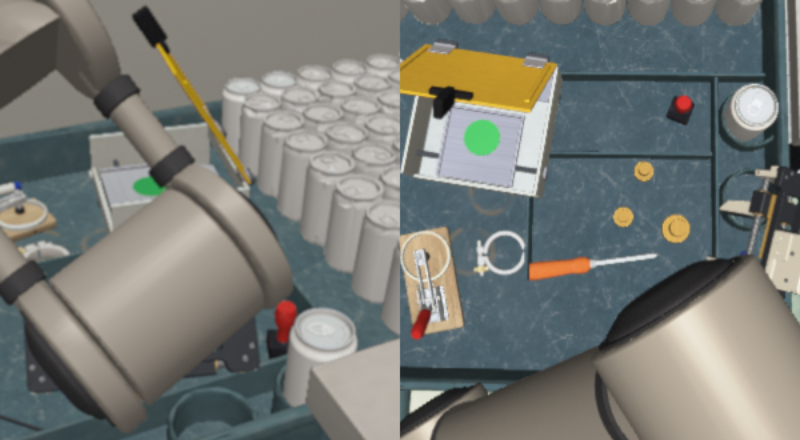

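The lid stands open, its front-right corner at about top (255,211), which puts it near 1.03 rad. The path to the weight is free.

Request:
arm_command(
  moves=[
    [[-0.001, 0.002, 0.02], [-0.003, 0.003, 0], 0.06],
    [[-0.001, 0.002, 0.04], [-0.005, 0.004, 0], 0.06],
    [[-0.001, 0.001, 0.06], [-0.005, 0.004, 0.002], 0.06],
    [[-0.001, 0.0, 0.08], [-0.005, 0.003, 0.004], 0.06],
    [[-0.002, -0.001, 0.1], [-0.005, 0.002, 0.006], 0.06],
  ],
  squeeze=25,
)

```text
time: 7.7
tool_pos: [0.4308, -0.1527, 0.0342]
tool_rot: [-3.141, -0.721, 1.308]
contact_force: [-0.0, -0.5, -0.2]
opening: 0.06
grip_force: 0.0
```

Request:
arm_command(
  moves=[
    [[0, 0, 0], [0, 0, 0], 0.05],
    [[0, 0, 0], [0, 0, 0], 0.04],
    [[0, 0, 0], [0, 0, 0], 0.03],
    [[0, 0, 0], [0, 0, 0], 0.02],
    [[0, 0, 0], [0, 0, 0], 0.01],
  ],
)

```text
time: 8.2
tool_pos: [0.4304, -0.154, 0.0348]
tool_rot: [-3.14, -0.721, 1.306]
contact_force: [-1.9, -0.2, 1.6]
opening: 0.0247
grip_force: 1.0
```

```bash
python3 g.py .428 -.165 .05 .72 1.31 0
```

```text
t 8.2 tcp [ 0.4304 -0.154   0.0348] open 0.024668142767887147 F [-1.878  -0.1871  1.6259] grip 1.0385091695934534
q [-0.9073  0.7043  1.8114  0.6063  1.1846 -1.0392]
[0.0015 0.0005 0.0001] [-0.0014 -0.0026  3.1383]
```

```bash
cat > p4.py <<'E'
from plan import *
q=np.array(robot.observe()["qpos"]);p0,R0=fk(q,K)
H=np.array([.659,.098,.119]);S=lambda v:H+Ro.from_euler("z",-.149).apply(v)
pz=S([-.0967,0,-.0077]);print("knob goal",pz)
zt=lambda f:Rt(f,-.149).apply([0,0,1])
G1=pz-.15*zt(.48);G0=np.array([.4285,-.165,.05])
key=[(G0,.72,1.306),(G0+[0,0,.18],.72,1.306),(G1,.48,-.149)]
path=[q];worst=0
for (a,fa,ya),(b,fb,yb),n in zip(key,key[1:],(8,22)):
    for t in np.linspace(0,1,n+1)[1:]:
        p,R=tcp(a+(b-a)*t,fa+(fb-fa)*t,ya+(yb-ya)*t);x,e=ik(p,R*Ro.from_euler("z",np.pi),path[-1]);worst=max(worst,e);path.append(x)
print("err",worst,"max step",np.abs(np.diff(path,axis=0)).max(0))
for i in range(0,len(path)-1,5):
    a,A=fk(path[i],K);print("call",i//5,"end",np.round(fk(path[i+5],K)[0],3),np.round(path[i+5],2))
    print("  ",[(np.round(A.inv().apply(p-a),3).tolist(),np.round((A.inv()*R).as_rotvec(),3).tolist()) for p,R in (fk(x,K) for x in path[i+1:i+6])])
E
python3 p4.py
```

```text
knob goal [0.56337143 0.11235505 0.1113    ]
err 8.178132970709771e-10 max step [0.07506616 0.04319799 0.04915089 0.13346553 0.06661679 0.23467076]
call 0 end [ 0.432 -0.153  0.148] [-0.9   0.51  1.75  0.57  1.4  -0.89]
   [([0.017, 0.001, -0.017], [-0.001, -0.001, -0.0]), ([0.031, 0.001, -0.033], [-0.001, -0.001, -0.0]), ([0.046, 0.001, -0.05], [-0.001, -0.001, -0.0]), ([0.061, 0.001, -0.067], [-0.001, -0.001, -0.0]), ([0.076, 0.001, -0.084], [-0.001, -0.001, -0.0])]
call 1 end [ 0.439 -0.128  0.217] [-0.88  0.35  1.77  0.61  1.42 -0.7 ]
   [([0.015, -0.0, -0.017], [-0.0, -0.0, -0.0]), ([0.03, 0.0, -0.034], [-0.0, 0.0, 0.0]), ([0.045, 0.0, -0.051], [-0.0, -0.0, 0.0]), ([0.055, 0.0, -0.042], [-0.043, -0.011, 0.05]), ([0.065, 0.001, -0.034], [-0.086, -0.022, 0.1])]
call 2 end [ 0.457 -0.065  0.219] [-0.76  0.18  1.97  0.72  1.13 -0.4 ]
   [([0.01, -0.001, 0.008], [-0.042, -0.011, 0.051]), ([0.021, -0.003, 0.016], [-0.084, -0.022, 0.102]), ([0.031, -0.005, 0.024], [-0.125, -0.033, 0.154]), ([0.041, -0.006, 0.032], [-0.166, -0.043, 0.206]), ([0.051, -0.008, 0.04], [-0.206, -0.054, 0.259
[... 284 characters left out ...]
[0.048, -0.029, 0.032], [-0.191, -0.054, 0.27])]
call 4 end [0.489 0.059 0.225] [-0.14  0.03  2.06  0.31  0.56  1.02]
   [([0.008, -0.009, 0.004], [-0.036, -0.011, 0.055]), ([0.015, -0.018, 0.009], [-0.072, -0.022, 0.111]), ([0.023, -0.028, 0.013], [-0.108, -0.033, 0.167]), ([0.03, -0.037, 0.018], [-0.142, -0.043, 0.223]), ([0.038, -0.046, 0.022], [-0.176, -0.054, 0.28])]
call 5 end [0.504 0.121 0.227] [ 0.18  0.12  1.92 -0.25  0.65  2.07]
   [([0.005, -0.012, 0.002], [-0.033, -0.011, 0.057]), ([0.009, -0.023, 0.004], [-0.066, -0.022, 0.115]), ([0.014, -0.035, 0.006], [-0.098, -0.033, 0.172]), ([0.019, -0.047, 0.008], [-0.13, -0.043, 0.231]), ([0.023, -0.059, 0.01], [-0.161, -0.054, 0.289])]
```

Request:
arm_command(
  moves=[
    [[0, 0, 0], [0, 0, 0], 0.0],
    [[0, 0, 0], [0, 0, 0], 0.0],
    [[0, 0, 0], [0, 0, 0], 0.0],
    [[0.004, 0, -0.004], [0, 0, 0], 0.0],
    [[0.015, 0, -0.017], [0, 0, 0], 0.0],
  ],
)

```text
time: 8.7
tool_pos: [0.4297, -0.1527, 0.0563]
tool_rot: [-3.135, -0.723, 1.303]
contact_force: [-0.2, -0.7, -2.5]
opening: 0.0233
grip_force: 25.0
```

Request:
arm_command(
  moves=[
    [[0.015, 0, -0.017], [0, 0, 0], 0.0],
    [[0.03, 0, -0.034], [0, 0, 0], 0.0],
    [[0.045, 0, -0.05], [0, 0, 0], 0.0],
    [[0.06, 0, -0.068], [0, 0, 0], 0.0],
    [[0.075, 0, -0.085], [0, 0, 0], 0.0],
  ],
)

```text
time: 9.2
tool_pos: [0.4303, -0.153, 0.1711]
tool_rot: [-3.138, -0.721, 1.305]
contact_force: [-0.4, 0.5, -2.2]
opening: 0.0232
grip_force: 25.0
```

Request:
arm_command(
  moves=[
    [[0.015, 0, -0.017], [0, 0, 0], 0.0],
    [[0.03, 0, -0.034], [0, 0, 0], 0.0],
    [[0.04, 0, -0.025], [-0.043, -0.011, 0.05], 0.0],
    [[0.05, 0.001, -0.017], [-0.086, -0.022, 0.1], 0.0],
    [[0.05, 0.001, -0.017], [-0.086, -0.022, 0.1], 0.0],
  ],
)

```text
time: 9.7
tool_pos: [0.4377, -0.1262, 0.2164]
tool_rot: [-3.138, -0.699, 1.173]
contact_force: [-0.9, -0.3, -2.2]
opening: 0.0234
grip_force: 25.0
```

```bash
python3 g.py .428 -.165 .05 .72 1.31 0
```

```text
t 9.7 tcp [ 0.4377 -0.1262  0.2164] open 0.023364466052795973 F [-0.8637 -0.2564 -2.1832] grip 24.988947522096723
q [-0.8806  0.3494  1.7735  0.6118  1.4263 -0.7033]
[-0.1371  0.0049  0.1208] [ 0.031  -0.1298  3.0346]
```

Weight is held (2.2 N) and the arm is on the planned path.

Request:
arm_command(
  moves=[
    [[0.01, -0.001, 0.008], [-0.042, -0.011, 0.051], 0.0],
    [[0.021, -0.003, 0.016], [-0.084, -0.022, 0.102], 0.0],
    [[0.031, -0.005, 0.024], [-0.125, -0.033, 0.154], 0.0],
    [[0.041, -0.006, 0.032], [-0.166, -0.043, 0.206], 0.0],
    [[0.051, -0.008, 0.04], [-0.206, -0.054, 0.259], 0.0],
  ],
)

```text
time: 10.2
tool_pos: [0.456, -0.0651, 0.2181]
tool_rot: [-3.138, -0.643, 0.841]
contact_force: [-0.1, -0.9, -3.0]
opening: 0.0232
grip_force: 25.0
```

Request:
arm_command(
  moves=[
    [[0.01, -0.006, 0.007], [-0.039, -0.011, 0.053], 0.0],
    [[0.019, -0.011, 0.013], [-0.078, -0.022, 0.107], 0.0],
    [[0.029, -0.017, 0.019], [-0.116, -0.033, 0.161], 0.0],
    [[0.038, -0.023, 0.026], [-0.154, -0.043, 0.215], 0.0],
    [[0.048, -0.029, 0.032], [-0.191, -0.054, 0.27], 0.0],
  ],
)

```text
time: 10.7
tool_pos: [0.4724, -0.0025, 0.2212]
tool_rot: [-3.138, -0.588, 0.51]
contact_force: [-0.3, -0.6, -2.6]
opening: 0.0235
grip_force: 25.0
```

Request:
arm_command(
  moves=[
    [[0.008, -0.009, 0.004], [-0.036, -0.011, 0.055], 0.0],
    [[0.015, -0.018, 0.009], [-0.072, -0.022, 0.111], 0.0],
    [[0.023, -0.028, 0.013], [-0.108, -0.033, 0.167], 0.0],
    [[0.03, -0.037, 0.018], [-0.142, -0.043, 0.223], 0.0],
    [[0.038, -0.046, 0.022], [-0.176, -0.054, 0.28], 0.0],
  ],
)

```text
time: 11.2
tool_pos: [0.4876, 0.059, 0.2238]
tool_rot: [-3.138, -0.531, 0.182]
contact_force: [-0.3, 0.8, -3.0]
opening: 0.0232
grip_force: 25.0
```

Request:
arm_command(
  moves=[
    [[0.005, -0.012, 0.002], [-0.033, -0.011, 0.057], 0.0],
    [[0.009, -0.023, 0.004], [-0.066, -0.022, 0.115], 0.0],
    [[0.014, -0.035, 0.006], [-0.098, -0.033, 0.172], 0.0],
    [[0.019, -0.047, 0.008], [-0.13, -0.043, 0.231], 0.0],
    [[0.023, -0.059, 0.01], [-0.161, -0.054, 0.289], 0.0],
  ],
)

```text
time: 11.7
tool_pos: [0.5016, 0.1212, 0.2272]
tool_rot: [3.141, -0.476, -0.149]
contact_force: [-1.0, -0.2, -3.5]
opening: 0.0233
grip_force: 25.0
```

```bash
cat > p5.py <<'E'
from plan import *
np.set_printoptions(precision=4,suppress=True)
s,q,r=tool();print(s["time"],q,s["tool_rot"],np.array(s["qpos"]),s["opening"],s["contact_force"])
R=Rt(.48,-.149)*Ro.from_euler("z",np.pi)
for b in(.15,.04,.015,0):
    p=np.array([.5634,.1124,.1113])+(.019-b)*R.apply([0,0,1]);print(b,*go(p,R))
im=robot.read_camera("side");cv2.imwrite("pics/side8.png",im[:,:,::-1]);im2=robot.read_camera("top");cv2.imwrite("pics/top8.png",im2[:,:,::-1])
cv2.imwrite("pics/c8.png",cv2.resize(np.hstack([im[20:260,150:400],im2[130:370,110:360]])[:,:,::-1],(800,384)))
E
python3 p5.py
```

```text
11.7 [0.5016 0.1212 0.2272] [ 3.1412 -0.4764 -0.1487] [ 0.1806  0.1213  1.9262 -0.2466  0.6546  2.0627] 0.02334431305351266 [-0.9605 -0.1707 -3.469 ]
0.15 [ 0.0019 -0.0005  0.0006] [0.0002 0.0036 0.0003]
0.04 [ 0.0023 -0.0005  0.1106] [0.0002 0.0036 0.0003]
0.015 [ 0.0023 -0.0005  0.1356] [0.0002 0.0036 0.0003]
0 [ 0.0024 -0.0005  0.1506] [0.0002 0.0036 0.0003]
```

View pics/c8.png

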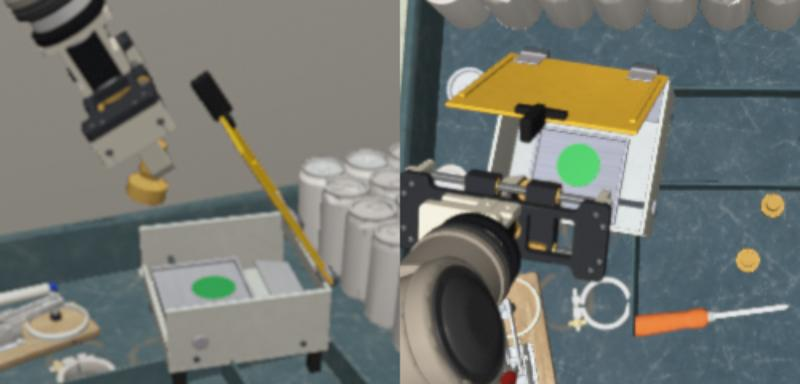

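The weight hangs in the gripper, tilted as intended, with its base at about side (242,136). The pad is free and the lid clear. Going in.

Request:
arm_command(
  moves=[
    [[0.001, 0, 0.015], [0, 0.003, 0], 0.0],
    [[0.002, 0, 0.04], [0, 0.003, 0], 0.0],
    [[0.002, 0, 0.067], [0, 0.003, 0], 0.0],
    [[0.002, 0, 0.092], [0, 0.003, 0], 0.0],
    [[0.002, 0, 0.107], [0, 0.003, 0], 0.0],
  ],
)

```text
time: 12.3
tool_pos: [0.5517, 0.1122, 0.1311]
tool_rot: [3.141, -0.477, -0.145]
contact_force: [1.3, -0.3, -2.4]
opening: 0.0233
grip_force: 25.0
```

Request:
arm_command(
  moves=[
    [[0, 0, 0.004], [0, 0, 0], 0.0],
    [[0, 0, 0.008], [0, 0, 0], 0.0],
    [[0, 0, 0.012], [0, 0, 0], 0.0],
    [[0, 0, 0.016], [0, 0, 0], 0.0],
    [[0, 0, 0.02], [0, 0, 0], 0.0],
  ],
)

```text
time: 12.8
tool_pos: [0.5617, 0.1123, 0.1164]
tool_rot: [-3.14, -0.483, -0.147]
contact_force: [1.2, -0.5, -2.8]
opening: 0.0234
grip_force: 25.0
```

```bash
python3 p5.py
```

```text
12.8 [0.5617 0.1123 0.1164] [-3.1396 -0.4826 -0.1468] [ 0.1343  0.3777  1.9534 -0.3628  0.3656  2.1619] 0.02335327602410996 [ 1.1725 -0.5353 -2.7978]
0.15 [-0.0006 -0.0007 -0.1258] [-0.003  -0.0026  0.002 ]
0.04 [-0.0009 -0.0004 -0.0158] [-0.003  -0.0026  0.002 ]
0.015 [-0.0009 -0.0003  0.0092] [-0.003  -0.0026  0.002 ]
0 [-0.001  -0.0003  0.0242] [-0.003  -0.0026  0.002 ]
```

Request:
arm_command(
  moves=[
    [[0, 0, 0.003], [0, 0, 0], 0.0],
    [[0, 0, 0.006], [0, 0, 0], 0.0],
    [[-0.001, 0, 0.009], [0, 0, 0], 0.0],
    [[-0.001, 0, 0.012], [0, 0, 0], 0.0],
    [[-0.001, 0, 0.014], [0, 0, 0], 0.0],
  ],
)

```text
time: 13.4
tool_pos: [0.5671, 0.1114, 0.1028]
tool_rot: [-3.14, -0.481, -0.147]
contact_force: [-1.2, 0.5, -2.8]
opening: 0.023
grip_force: 25.0
```

Request:
arm_command(
  moves=[
    [[0, 0, 0.001], [0, 0, 0], 0.0],
    [[0, 0, 0.002], [0, 0, 0], 0.0],
    [[0, 0, 0.003], [0, 0, 0], 0.0],
    [[0, 0, 0.004], [0, 0, 0], 0.0],
    [[0, 0, 0.004], [0, 0, 0], 0.0],
  ],
)

```text
time: 13.9
tool_pos: [0.5689, 0.1112, 0.0995]
tool_rot: [-3.14, -0.482, -0.147]
contact_force: [-0.4, -0.2, -1.7]
opening: 0.0234
grip_force: 25.0
```

```bash
python3 p5.py
```

```text
13.9 [0.5689 0.1112 0.0995] [-3.1398 -0.4816 -0.147 ] [ 0.1296  0.417   1.9522 -0.3956  0.3299  2.1935] 0.023413187302461242 [-0.3618 -0.2315 -1.7011]
0.15 [ 0.0007 -0.0008 -0.1441] [-0.0027 -0.0016  0.0017]
0.04 [ 0.0005 -0.0005 -0.0341] [-0.0027 -0.0016  0.0017]
0.015 [ 0.0005 -0.0004 -0.0091] [-0.0027 -0.0016  0.0017]
0 [ 0.0004 -0.0004  0.0059] [-0.0027 -0.0016  0.0017]
```

View pics/c8.png

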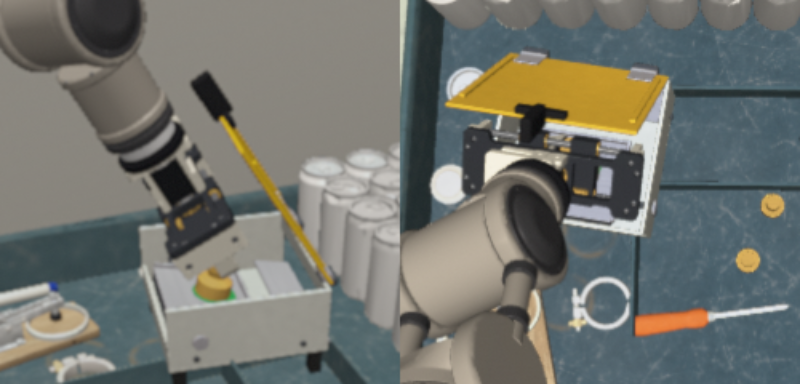

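The weight is on the pad edge, at about side (215,285) in the crop, and the tray is starting to tip. I lower it the rest of the way slowly with a softer grip.

Request:
arm_command(
  moves=[
    [[0, 0, 0.0], [0, 0, 0], 0.0],
    [[0, 0, 0.001], [0, 0, 0], 0.0],
    [[0, 0, 0.002], [0, 0, 0], 0.0],
    [[0, 0, 0.003], [0, 0, 0], 0.0],
    [[0, 0, 0.003], [0, 0, 0], 0.0],
  ],
  squeeze=10,
)

```text
time: 14.5
tool_pos: [0.5706, 0.111, 0.0971]
tool_rot: [-3.14, -0.482, -0.147]
contact_force: [-0.8, -0.5, -0.1]
opening: 0.0237
grip_force: 10.0
```

Request:
arm_command(
  moves=[
    [[0, 0, 0.0005], [0, 0, 0], 0.0],
    [[0, 0, 0.001], [0, 0, 0], 0.0],
    [[0, 0, 0.001], [0, 0, 0], 0.0],
    [[0, 0, 0.001], [0, 0, 0], 0.0],
    [[0, 0, 0.001], [0, 0, 0], 0.0],
  ],
)

```text
time: 15.0
tool_pos: [0.5712, 0.1111, 0.0966]
tool_rot: [-3.139, -0.483, -0.147]
contact_force: [-0.3, 1.4, 4.7]
opening: 0.0239
grip_force: 10.0
```

Contact at the stop (about 5 N). Release gently.

Request:
arm_command(
  moves=[
    [[0, 0, -0.0005], [0, 0, 0], 0.02],
    [[0, 0, -0.0005], [0, 0, 0], 0.022],
    [[0, 0, -0.0005], [0, 0, 0], 0.026],
    [[0, 0, -0.0005], [0, 0, 0], 0.03],
    [[0, 0, -0.0005], [0, 0, 0], 0.04],
  ],
  squeeze=3,
)

```text
time: 15.5
tool_pos: [0.5698, 0.1108, 0.0958]
tool_rot: [-3.141, -0.48, -0.147]
contact_force: [0.4, -0.1, 0.2]
opening: 0.0338
grip_force: 0.0
```

Request:
arm_command(
  moves=[
    [[0, 0, 0], [0, 0, 0], 0.05],
    [[0, 0, 0], [0, 0, 0], 0.06],
    [[0, 0, 0], [0, 0, 0], 0.06],
    [[0, 0, 0], [0, 0, 0], 0.06],
    [[0, 0, 0], [0, 0, 0], 0.06],
  ],
)

```text
time: 16.0
tool_pos: [0.5705, 0.1109, 0.0965]
tool_rot: [-3.14, -0.482, -0.147]
contact_force: [-0.0, 0.9, -0.3]
opening: 0.0599
grip_force: 0.0
```

Request:
arm_command(
  moves=[
    [[0, 0, -0.01], [0, 0, 0], 0.06],
    [[0, 0, -0.03], [0, 0, 0], 0.06],
    [[0, 0, -0.06], [0, 0, 0], 0.06],
    [[0, 0, -0.09], [0, 0, 0], 0.06],
    [[0, 0, -0.125], [0, 0, 0], 0.06],
  ],
)

```text
time: 16.5
tool_pos: [0.512, 0.1193, 0.2082]
tool_rot: [-3.14, -0.481, -0.147]
contact_force: [0.4, -0.1, 0.7]
opening: 0.0601
grip_force: 0.0
```

Request:
arm_command(
  moves=[
    [[0, 0, -0.03], [0, 0, 0], 0.06],
    [[0, 0, -0.06], [0, 0, 0], 0.06],
    [[0, 0, -0.09], [0, 0, 0], 0.06],
    [[0, 0, -0.11], [0, 0, 0], 0.06],
    [[0, 0, -0.12], [0, 0, 0], 0.06],
  ],
)

```text
time: 17.0
tool_pos: [0.4575, 0.1275, 0.3161]
tool_rot: [-3.138, -0.485, -0.147]
contact_force: [0.6, 0.3, -0.5]
opening: 0.06
grip_force: 0.0
```

Run:
```python
from h import *
np.set_printoptions(precision=3,suppress=True)
s,q,r=tool();print(s["time"],q,s["opening"])
im=robot.read_camera("side");im2=robot.read_camera("top")
cv2.imwrite("pics/c9.png",cv2.resize(np.hstack([im[70:250,200:390],im2[150:330,140:330]])[:,:,::-1],(800,379),interpolation=2))
S=lambda v:np.array([.659,.098,.119])+Ro.from_euler("z",-.149).apply(v)
H=(0.09,0,.119);rel=lambda x,z:S([x-.09,0,z-.119])
print("expected: base",[proj(n,rel(-.0197,.0661)) for n in M],"knob top",[proj(n,rel(-.0197+.061*.276,.0661+.061*.961)) for n in M])
for n,i in(("side",im),("top",im2)):
    for c in blobs(i,(12,70,60),(32,255,255),40):
        m=c[:,0].mean(0);print(n,cv2.contourArea(c),cv2.boundingRect(c),m) if 150<m[0]<340 and m[1]<262 else 0
```

```text
17.0 [0.458 0.128 0.316] 0.06003410028689225
expected: base [array([283.07 , 203.365]), array([221.786, 233.678])] knob top [array([291.406, 174.445]), array([217.301, 219.45 ])]
side 684.0 (286, 92, 73, 106) [322.445 143.844]
side 579.0 (124, 220, 88, 35) [162.273 238.332]
side 534.5 (273, 172, 24, 37) [285.695 190.632]
side 266.0 (169, 213, 33, 15) [185.432 220.446]
top 3921.0 (138, 163, 140, 52) [208.972 189.329]
top 444.5 (210, 215, 22, 29) [219.616 229.288]
```

View pics/c9.png

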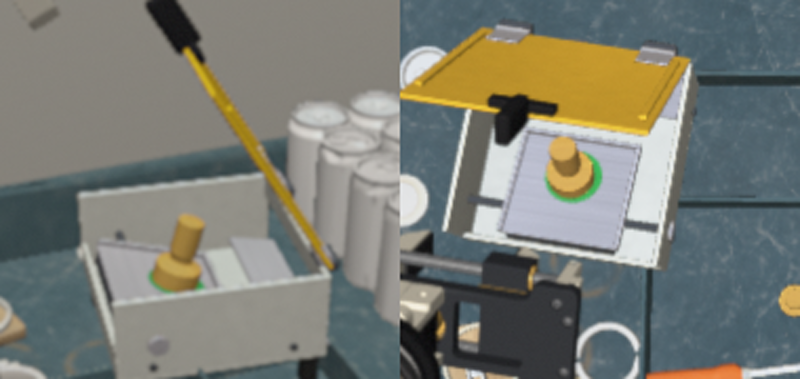

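The weight stands flat on the pad (side (286,190), top (220,229)). The tray is tipped, the lid stands at about 1.0 rad and the gripper is clear. Handing in.

```bash
python3 -c "
from cell import robot
print(robot.hand_in())"
```

```text
the job is handed in; nothing more can be done
None
```

The job is handed in, with no verdict returned: by the last pictures the lid stands open at about 1.0 rad (57°), the brass weight stands on the green pad, the tray is tipped back, and the gripper is clear.

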